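Lock a bundle of card folders into the gluing fixture

TASK

The strapped bundle of card folders sticks out of the mouth of the gluing fixture, and a press weight stands in the way of its keeper bar. While the bar is still open, stand the weight upright on the middle of the round cork mat and push the bundle fully home against the back fence; then swing the keeper bar shut in front of the bundle until it snaps into its detent, and finally press the sprung lever at the bar's free end all the way down until it stays down. Leave the mug, glue bottle and tape dispenser standing where they are.

Things in the scene. Friction and masses are not known exactly. Their poses are not given: they have to be found in the camera images.
- fixture: Fixed plywood and aluminium fixture. Origin: centre of its base plate's underside, on the bench; +x into the tray (the mouth is open to -x), +y to the bar's hinge side. Plate 200 (x) x 310 (y) x 12 mm. Back fence: inner face x = 90, top 67 mm. Side walls: inner faces y = +-80, x -15 to 90, top 57 mm. Lever bracket x -10 to 86, y -141 to -112, top 82 mm.
- bundle: Strapped pink card folders between grey boards: rigid block 110 (x) x 150 (y) x 50 mm high, 0.6 kg. Origin: centre of its underside, axes as the fixture's. Lies on the base plate (12 mm above the bench) between the side walls, 5 mm play each side, sticking out of the mouth. Home against the fence its origin is at x = 35 mm and its front face at x = -20 mm in the fixture's frame.
- bar_hinge (a point): Point on the vertical hinge axis of the steel keeper bar, at mid height of the bar (42 mm above the bench), at x = -38, y = +110 mm in the fixture's frame.
- bar_tip (a point): Centre of the keeper bar's free end, 245 mm from the hinge axis. Bar 20 x 20 mm in section, centre line 42, top 52 mm above the bench; a keel under the last 50 mm reaches down to 28 mm. Shut, the bar lies from the hinge along the fixture's -y across the mouth, its inner face 8 mm in front of a bundle that is home.
- bar (a joint): Hinge angle of the keeper bar, rad: 0 shut (held by a sprung plunger), growing as its free end swings out of the mouth; 1.57 points straight out along the fixture's -x; stop at 2.1. It stays where it is left. The last 0.07 rad go over the plunger and need about 6 N at 140 mm from the hinge.
- lever (a joint): Angle of the sprung lever, rad: 0 raised (its spring holds it up), 0.5 fully down and level, held by a pawl. Pressing takes about 8 N on the pad; let go too early it springs up again. Its dog comes down in front of the shut bar; pressed before, it blocks the bar. Pivot along the fixture's y through x = 5, y = -125, z = 72 mm in the fixture's frame.
- lever_pad (a point): Centre of the top face of the lever's black thumb pad, 44 mm (along the lever) x 36 mm, 112 mm from the pivot towards -x of the fixture. Raised it is about 131 mm above the bench; down, 78 mm above the bench at x = -107, y = -125 mm in the fixture's frame.
- weight: Dark steel press weight, 0.7 kg: round foot 64 mm across and 40 mm high, thin neck, round knob 32 mm across from 68 to 100 mm height (grip it there). Origin: centre of its underside.
- mat: Round cork mat, 110 mm across, 4 mm thick, fixed on the bench beside the fixture, left or right. Origin: centre of its underside.
- mug: White mug, bystander, 76 mm across, 90 mm high, handle to its own +y. Origin: centre of its underside.
- glue: White glue bottle, bystander, 56 mm across, 120 mm high. Origin: centre of its underside.
- dispenser: Black desk tape dispenser with a clear roll, bystander, 130 (x) x 60 (y) x 80 mm high. Origin: centre of its underside.

How it is judged (in metres and radians):
On the way, in this order (a step that is already met when the one before it is completed fails the run):
1. with the bar still open, the weight stands on the mat and the bundle is home against the fence (horizontal distance between weight and mat below 0.03 m and angle between weight's own z axis and vertical below 0.1 rad and height (world z) of weight below 0.008 m and x of bundle in the frame of fixture above 0.031 m and z of bundle in the frame of fixture below 0.018 m and value of joint bar above 0.3 rad), for 0.2 s.
2. the bar is shut in its detent, the lever still up (value of joint bar below 0.03 rad and value of joint lever below 0.25 rad), for 0.2 s.
3. the lever is down and held (value of joint bar below 0.03 rad and value of joint lever above 0.45 rad), for 0.2 s.
At the end, for the whole second after the job is handed in: The weight stands upright (within 0.1 rad) on the mat, its centre within 30 mm of the mat's centre; the bundle is flat on the base within 4 mm of the back fence; the bar is shut (below 0.03 rad) and the lever down (above 0.45 rad); all at rest (all of step 3 and horizontal distance between weight and mat below 0.03 m and angle between weight's own z axis and vertical below 0.1 rad and height (world z) of weight below 0.008 m and x of bundle in the frame of fixture above 0.031 m and z of bundle in the frame of fixture below 0.018 m and linear speed of each of weight, bundle below 0.02 m/s and velocity of joint bar between -0.05 and 0.05 rad/s); the robot touches nothing.
It fails at once if the mug is shifted by more than 30 mm or tipped (distance of mug from where it was at the start of the episode above 0.03 m or angle between mug's own z axis and vertical above 0.35 rad).
It fails at once if the glue bottle is shifted by more than 30 mm or tipped (distance of glue from where it was at the start of the episode above 0.03 m or angle between glue's own z axis and vertical above 0.35 rad).
It fails at once if the tape dispenser is shifted by more than 30 mm or tipped (distance of dispenser from where it was at the start of the episode above 0.03 m or angle between dispenser's own z axis and vertical above 0.35 rad).
It fails at once if the weight is tipped over (angle between weight's own z axis and vertical above 0.8 rad).
It also fails if it takes over 72 s, if anything falls off the work surface, if the arm or the gripper's body presses on something with over 40 N, if the wrist force passes 120 N, or if a joint passes its speed limit or range.

ROBOT

A 6-joint arm with a two-finger parallel gripper is mounted at the origin on the work surface. World frame = base frame: x ahead of the robot, y to its left, z up, the work surface at z = 0. Lengths are in m, angles in degrees, forces in N, time in s.
With the tool pointing down it reaches from about 0.25 to 0.85 m from the base axis. Payload 12.5 kg.
Tool frame: the origin (TCP) lies on the centre line of the jaws, within the pads' length; the fingertips stand 25 mm ahead of it and the grasp point (between the pads) lies 6 mm ahead of it; z points along the fingers, y is the line along which they close (so a half turn about z gives the same grasp; the last joint's range is limited). The gripper opens to 93 mm and grips with 3 to 60 N. Pads are 15 mm wide; open, the fingers measure 128 mm over their backs; the gripper's body (75 mm by 188 mm) begins 65 mm behind the grasp point.
Start: joints at [-80.42, 20.094, 94.641, -0, 65.266, -4.847], TCP at [0.137, -0.533, 0.244] pointing down, gripper open.
Joint ranges: [-157.81, 157.81], [-45, 120.19], [0.68, 151.7], [-89.99, 269.99], [4.06, 180], [-164.3, 164.3]. Speed limits (degrees/s): [127.2, 127.2, 159.86, 180, 180, 180].

INTERFACE

Orientations are given as [roll, pitch, yaw] about the fixed x, y, z axes, in that order (R = Rz(yaw) Ry(pitch) Rx(roll)).
In Python, from workcell import r, viewer gives the robot as it stands. The module is installed in compiled form; this text tells all that it offers.
- The arm moves only by the shell command python3 -m inch 'ROWS'. ROWS is JSON, a list of rows, each a list of 7 numbers: the shift along the tool's x, y, z each as a share of 15 cm, from -1 to 1, then the turn, a rotation vector about the tool's x, y, z each as a share of 60 degrees, from -1 to 1, then the opening, from -1 (shut) to 1 (fully open). In form: [[dx, dy, dz, ax, ay, az, fingers], ...]. A call has 1 to 10 rows; each row is the pose to reach, as a shift and turn from the pose commanded when the call began, along the tool's axes at that moment; what a row does not reach only later rows make up. A row lasts 1/10 s, in which the tool goes at most 50 mm and 8.59 degrees, less where a joint would pass 70% of its speed; a pose out of reach is approached as far as the arm can. A call with a number of a shift or a turn outside -1 to 1 is refused whole. A call with a gripper value outside its range is refused whole. The fingers move at their own pace and stop on an object; the grip force is fixed at half the most. Time passes only in rows, so rows that repeat a pose let the fingers close. It gives the time, the measured TCP pose, the force, the opening and the grip force at its end, in the units of the state.
- r.state(): the state, without advancing time (a new reading comes with each control period).
- viewer.grab_frame(name): name is "scene" or "top"; returns the picture (480x640x3 uint8, red, green, blue); there is no depth.
- viewer.calibration(name): a dict with "vfov" (degrees; the focal length in pixels is half the picture's height over the tangent of half this angle, whatever the lens; pixels are square), "cx", "cy" (the principal point, pixels), "k1" (the pictures are not rectified: a ray, as slopes to the right and down, at radius r is drawn at 1 + k1 r^2 times it, then the intrinsics apply), "extrinsics" (4x4, takes a point from world to camera coordinates). Camera axes: x right, y down, z forward; pixel columns grow to the right and rows downward; lengths in m; the calibration is good to about 2 mm. A picture is of the moment at which its call begins. calibration takes no time and is no camera call.
- r.hand_in(): hands the job in; it is judged then, once.
The state is a dict: "t": time; "q": joint angles; "qvel": joint speeds; "joint_torque": joint torques, N m; "tcp_pos": TCP position; "ee_rot": TCP orientation; "force": force on the tool from outside, world axes, zero at the start; "wrist_torque": the same for the moment, N m; "gripper_width": opening from 0.0 (shut) to 1.0 (fully open); "grasp_force": force on a finger pad.
Only numpy, scipy, OpenCV 4.12 (cv2) and the standard library are available. Lean on these libraries where they do the work, as an engineer would, in place of code of your own. Each camera call takes 0.05 s, during which the arm holds its last target. There are 200 camera calls.

## Working session

There is one attempt and no reset: what is moved stays moved. The work goes in short steps, Python scripts to look and compute and a shell command to move; the robot and the scene stay as the last step left them, time stands still between calls to the robot, and variables do not carry over. Pictures are saved under pics/ and viewed, at most 10 in all, crops included, and the job is handed in when it is done.

```bash
mkdir -p pics; cat > h.py <<'E'
import numpy as np, cv2, sys
from workcell import r, viewer
from scipy.spatial.transform import Rotation as R
def K(n):
    c=viewer.calibration(n); f=240/np.tan(np.radians(c['vfov']/2))
    return c,f,np.array(c['extrinsics'])
def ray(n,u,v):
    c,f,E=K(n); p=np.array([(u-c['cx'])/f,(v-c['cy'])/f]); s=p.copy()
    for _ in range(30): s=p/(1+c['k1']*(s@s))
    d=E[:3,:3].T@np.array([s[0],s[1],1]); o=-E[:3,:3].T@E[:3,3]
    return o,d
def pt(n,u,v,z):
    o,d=ray(n,u,v); return o+d*(z-o[2])/d[2]
def proj(n,P):
    c,f,E=K(n); q=E[:3,:3]@np.array(P)+E[:3,3]; s=q[:2]/q[2]; s=s*(1+c['k1']*(s@s))
    return s*f+[c['cx'],c['cy']]
def snap(n,name):
    im=viewer.grab_frame(n); cv2.imwrite(f'pics/{name}.png',im[:,:,::-1]); return im
E
python3 - <<'E'
from h import *
for n in('top','scene'):
    snap(n,n+'0'); o,d=ray(n,320,240); print(n,o.round(3),d.round(3),viewer.calibration(n)['k1'])
s=r.state();print(s['t'],s['tcp_pos'],s['ee_rot'],s['gripper_width'])
E
```

```text
top [0.409 0.023 1.211] [ 0.162 -0.003 -0.987] 0.002580933362816493
scene [ 0.973 -0.602  0.936] [-0.343  0.566 -0.75 ] -0.14117711848451384
0.1 [ 0.13700969 -0.53239656  0.24320128] [-1.79947612e+02 -5.54204065e-03  1.44249012e+01] 1.0016386245338667
```

View pics/top0.png

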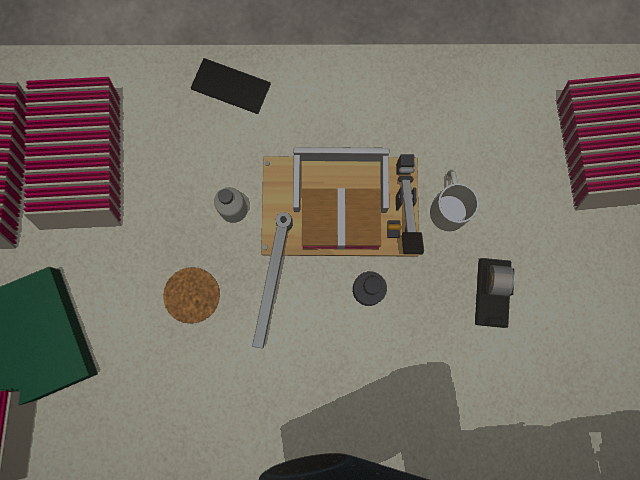

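View pics/scene0.png

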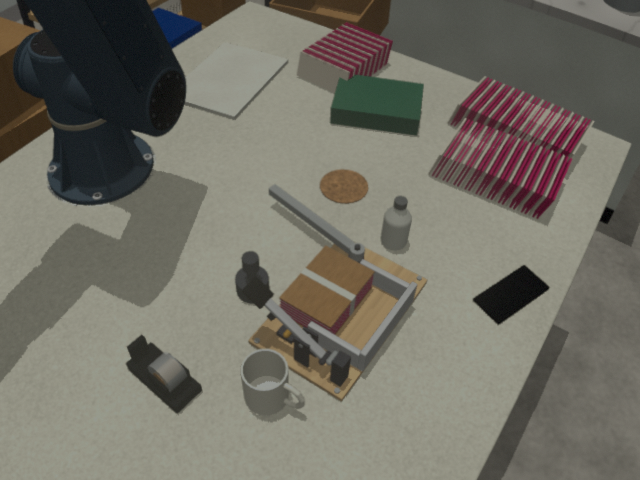

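Top view (up is +x, left is +y): the plate corners are near (263,157) and (418,255), and the weight's knob is near (372,286). The mat is at (191,295), the hinge at (284,220), the bar tip at (259,347) and the lever pad at (413,242). The mug is at (455,205), the glue at (231,204) and the dispenser at (494,293).

```bash
python3 - <<'E'
from h import *
im=cv2.imread('pics/top0.png'); hsv=cv2.cvtColor(im,cv2.COLOR_BGR2HSV)
def blob(m,u,v,rad):
    k=np.zeros(m.shape,np.uint8); cv2.circle(k,(u,v),rad,255,-1); m=cv2.bitwise_and(m,k)
    c=max(cv2.findContours(m,0,2)[0],key=cv2.contourArea); return c
sat=cv2.inRange(hsv,(5,90,40),(25,255,255))
c=blob(sat,191,295,45);(e,ax,an)=cv2.fitEllipse(c);print('mat',e,ax,pt('top',*e,.004).round(4))
dark=cv2.inRange(hsv,(0,0,0),(179,255,85))
c=blob(dark,370,288,28);(e,ax,an)=cv2.fitEllipse(c);print('foot',e,ax,pt('top',*e,.04).round(4))
g=cv2.resize(im[262:315,340:400],None,fx=6,fy=6,interpolation=cv2.INTER_CUBIC)
b=cv2.resize(im[140:360,245:435],None,fx=2.7,fy=2.7,interpolation=cv2.INTER_CUBIC)
g=cv2.convertScaleAbs(g,alpha=2,beta=0); out=np.zeros((600,800,3),np.uint8); b=b[:600];out[:b.shape[0],:b.shape[1]]=b
g=cv2.resize(g,(270,238));out[:238,520:790]=g; cv2.imwrite('pics/crop0.png',out)
for n,u,v,z in [('c1',263,157,.012),('c2',418,157,.012),('c3',418,255,.012),('c4',262,255,.012),('hinge',284,220,.055),('tip',259,347,.052),('pad',413,242,.131),('bundL',303,247,.062),('bundR',380,247,.062),('knob',372,286,.1),('fenceL',294,152,.067),('fenceR',389,152,.067),('mug',456,205,.09),('glue',229,199,.12),('disp',494,293,.04)]: print(n,pt('top',u,v,z).round(4))
E
```

```text
mat (190.92459106445312, 294.9161071777344) (54.063148498535156, 56.11439514160156) [0.4997 0.2712 0.004 ]
foot (369.02825927734375, 288.194091796875) (32.87168884277344, 34.192649841308594) [ 0.5079 -0.0738  0.04  ]
c1 [0.7753 0.1324 0.012 ]
c2 [ 0.774  -0.1793  0.012 ]
c3 [ 0.575  -0.1734  0.012 ]
c4 [0.5765 0.1325 0.012 ]
hinge [0.6376 0.0873 0.055 ]
tip [0.399  0.1328 0.052 ]
pad [ 0.5818 -0.1457  0.131 ]
bundL [0.5843 0.051  0.062 ]
bundR [ 0.5836 -0.094   0.062 ]
knob [ 0.5068 -0.0743  0.1   ]
fenceL [0.7682 0.0679 0.067 ]
fenceR [ 0.7674 -0.1146  0.067 ]
mug [ 0.6576 -0.2341  0.09  ]
glue [0.6639 0.1832 0.12  ]
disp [ 0.4976 -0.311   0.04  ]
```

View pics/crop0.png

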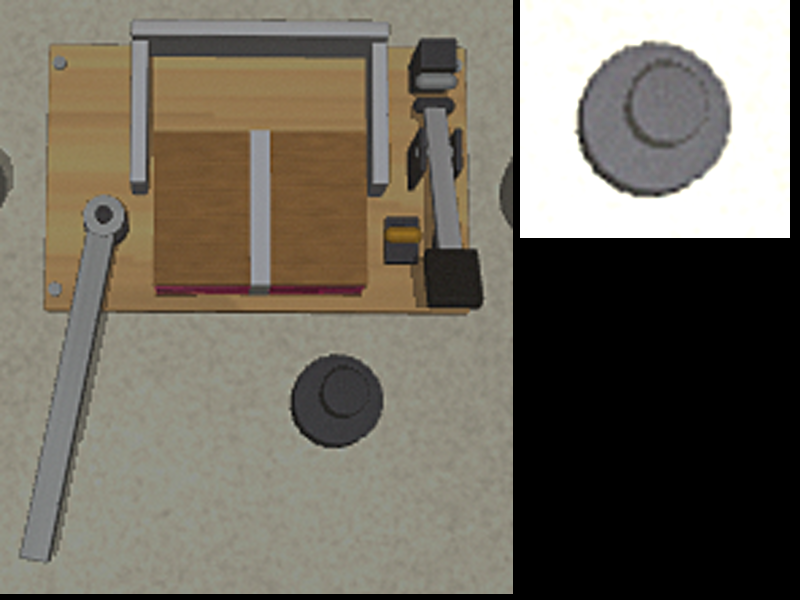

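The picture gives these positions in world metres:
- Fixture: origin about (0.675, -0.022), yaw about 0.
- Weight: (0.508, -0.074).
- Mat: (0.500, 0.271).
- Bar: about 1.76 rad open.
- Bundle: front face at x = 0.584, so about 72 mm to push.

I'll move over the weight now.

```bash
python3 -m inch '[[0.86,-0.67,0,0,0,0.24,1],[0.86,-0.67,0,0,0,0.24,1],[0.86,-0.67,0,0,0,0.24,1],[0.86,-0.67,0,0,0,0.24,1],[0.86,-0.67,0,0,0,0.24,1]]'
python3 -m inch '[[0.6,-0.73,0,0,0,0,1],[0.6,-0.73,0,0,0,0,1],[0.6,-0.73,0,0,0,0,1],[0.6,-0.73,0,0,0,0,1]]'
python3 -m inch '[[0.6,-0.73,0,0,0,0,1],[0.6,-0.73,0,0,0,0,1],[0.6,-0.73,0,0,0,0,1],[0.6,-0.73,0,0,0,0,1]]'
python3 -m inch '[[0.6,-0.73,0,0,0,0,1],[0.6,-0.73,0,0,0,0,1],[0.6,-0.73,0,0,0,0,1],[0.6,-0.73,0,0,0,0,1],[0.6,-0.73,0,0,0,0,1],[0.6,-0.73,0,0,0,0,1]]'
```

```text
t: 0.6
tcp_pos: [0.2378, -0.4022, 0.2437]
ee_rot: [180.0, 0.0, 0.2]
force: [0.5, -0.1, 0.2]
gripper_width: 0.999
grasp_force: 0.0
t: 1.0
tcp_pos: [0.3285, -0.2921, 0.2436]
ee_rot: [-180.0, -0.0, 0.2]
force: [0.1, 0.2, 0.2]
gripper_width: 0.998
grasp_force: 0.0
t: 1.4
tcp_pos: [0.4188, -0.183, 0.2435]
ee_rot: [-180.0, -0.0, 0.2]
force: [-0.9, -0.7, -0.5]
gripper_width: 1.001
grasp_force: 0.0
t: 2.0
tcp_pos: [0.5063, -0.0764, 0.2434]
ee_rot: [180.0, 0.0, -0.1]
force: [0.1, 0.2, 0.0]
gripper_width: 1.001
grasp_force: 0.0
```

```bash
python3 -m inch '[[0.01,-0.015,0.3,0,0,0,1],[0.01,-0.015,0.6,0,0,0,1],[0.01,-0.015,0.9,0,0,0,1],[0.01,-0.015,1,0,0,0,1],[0.01,-0.015,1,0,0,0,1]]'
python3 -m inch '[[0,0,0,0,0,0,-1],[0,0,0,0,0,0,-1],[0,0,0,0,0,0,-1],[0,0,0,0,0,0,-1],[0,0,0,0,0,0,-1],[0,0,0,0,0,0,-1],[0,0,0,0,0,0,-1],[0,0,0,0,0,0,-1],[0,0,0,0,0,0,-1],[0,0,0,0,0,0,-1]]'
python3 -m inch '[[0,0,-0.1,0,0,0,-1],[0,0,-0.2,0,0,0,-1],[0,0,-0.4,0,0,0,-1],[0,0,-0.6,0,0,0,-1],[0,0,-0.6,0,0,0,-1],[0,0,-0.6,0,0,0,-1]]'
```

```text
t: 2.5
tcp_pos: [0.5066, -0.0736, 0.0917]
ee_rot: [-180.0, 0.2, -0.1]
force: [0.1, -0.2, -0.3]
gripper_width: 0.999
grasp_force: 0.0
t: 3.5
tcp_pos: [0.5084, -0.0725, 0.0936]
ee_rot: [180.0, -0.0, 0.0]
force: [0.6, -4.0, -0.3]
gripper_width: 0.339
grasp_force: 30.0
t: 4.1
tcp_pos: [0.5076, -0.072, 0.1823]
ee_rot: [-180.0, 0.1, 0.0]
force: [-0.2, -0.0, -8.5]
gripper_width: 0.335
grasp_force: 30.0
```

```bash
python3 -m inch '[[0,-0.15,0,0,0,0,-1],[0,-0.35,0,0,0,0,-1],[-0.018,-0.6,0,0,0,0,-1],[-0.018,-0.763,0,0,0,0,-1],[-0.018,-0.763,0,0,0,0,-1]]'
python3 -m inch '[[0,-0.2,0,0,0,0,-1],[0,-0.45,0,0,0,0,-1],[-0.018,-0.65,0,0,0,0,-1],[-0.018,-0.763,0,0,0,0,-1],[-0.018,-0.763,0,0,0,0,-1]]'
python3 -m inch '[[0,-0.2,0,0,0,0,-1],[0,-0.4,0,0,0,0,-1],[-0.018,-0.6,0,0,0,0,-1],[-0.018,-0.7,0,0,0,0,-1],[-0.018,-0.763,0,0,0,0,-1],[-0.018,-0.763,0,0,0,0,-1],[-0.018,-0.763,0,0,0,0,-1]]'
python3 - <<'E'
from h import *
snap('top','lift');snap('scene','lift2')
E
```

```text
t: 4.6
tcp_pos: [0.504, 0.0447, 0.1811]
ee_rot: [-179.9, 0.2, 0.2]
force: [0.3, -0.3, -7.6]
gripper_width: 0.343
grasp_force: 30.0
t: 5.1
tcp_pos: [0.5017, 0.1579, 0.1815]
ee_rot: [180.0, 0.2, 0.1]
force: [-0.3, -0.1, -8.7]
gripper_width: 0.339
grasp_force: 30.0
t: 5.8
tcp_pos: [0.5001, 0.27, 0.1832]
ee_rot: [180.0, 0.0, 0.0]
force: [-0.9, 0.2, -8.7]
gripper_width: 0.339
grasp_force: 30.0
```

View pics/lift2.png

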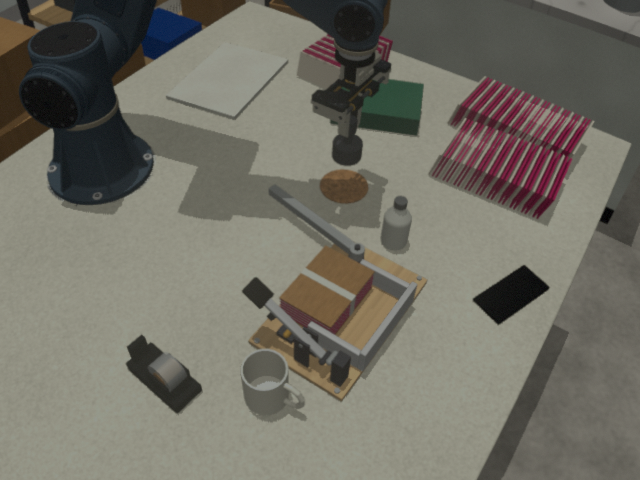

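The weight hangs upright at (347,150), right above the mat at (344,186). I'll set it down.

```bash
python3 -m inch '[[0,0.005,0.15,0,0,0,-1],[0,0,0.35,0,0,0,-1],[0,0,0.45,0,0,0,-1],[0,0,0.52,0,0,0,-1],[0,0,0.55,0,0,0,-1],[0,0,0.565,0,0,0,-1],[0,0,0.57,0,0,0,-1],[0,0,0.575,0,0,0,-1],[0,0,0.575,0,0,0,-1]]'
python3 -m inch '[[0,0,0,0,0,0,-0.2],[0,0,0,0,0,0,0],[0,0,0,0,0,0,0.2],[0,0,0,0,0,0,0.5],[0,0,0,0,0,0,0.5]]'
python3 -m inch '[[0,0,-0.2,0,0,0,0.5],[0,0,-0.5,0,0,0,0.5],[0,0,-0.6,0,0,0,0.5],[0,0,-0.6,0,0,0,0.5]]'
```

```text
t: 6.8
tcp_pos: [0.5004, 0.2712, 0.0985]
ee_rot: [-180.0, -0.1, 0.0]
force: [-2.6, -2.5, 3.4]
gripper_width: 0.338
grasp_force: 30.0
t: 7.3
tcp_pos: [0.5001, 0.2711, 0.0974]
ee_rot: [-180.0, -0.0, 0.0]
force: [-0.2, -0.2, -0.1]
gripper_width: 0.696
grasp_force: 0.0
t: 7.7
tcp_pos: [0.5011, 0.2715, 0.1897]
ee_rot: [-179.9, -0.2, 0.0]
force: [0.2, 1.3, -1.2]
gripper_width: 0.748
grasp_force: 0.0
```

```bash
python3 -m inch '[[0.1,0.966,0,0,0,0,0],[0.1,0.966,0,0,0,0,0],[0.1,0.966,0,0,0,0,0],[0.1,0.966,0,0,0,0,0]]'
python3 -m inch '[[0.1,0.966,0,0,0,0,0],[0.1,0.966,0,0,0,0,0],[0.1,0.966,0,0,0,0,0],[0.1,0.966,0,0,0,0,0],[0.1,0.966,0,0,0,0,0]]'
python3 - <<'E'
from h import *
im=snap('top','placed'); hsv=cv2.cvtColor(im,cv2.COLOR_RGB2HSV)
m=cv2.inRange(hsv,(0,0,0),(179,255,85)); k=np.zeros(m.shape,np.uint8); cv2.circle(k,(191,295),33,255,-1); m&=k
c=max(cv2.findContours(m,0,2)[0],key=cv2.contourArea); e,ax,_=cv2.fitEllipse(c); print(e,ax,pt('top',*e,.044))
E
python3 -m inch '[[0,0,0.3,0,0,0,0],[0,0,0.6,0,0,0,0],[0,0,0.92,0,0,0,0],[0,0,0.92,0,0,0,0],[0,0,0.92,0,0,0,0]]'
```

```text
t: 8.1
tcp_pos: [0.5148, 0.122, 0.1859]
ee_rot: [179.9, 0.1, -0.2]
force: [0.9, -0.3, -0.4]
gripper_width: 0.507
grasp_force: 0.0
t: 8.6
tcp_pos: [0.5297, -0.0189, 0.1862]
ee_rot: [-180.0, 0.1, -0.1]
force: [-0.3, 0.5, -0.5]
gripper_width: 0.5
grasp_force: 0.0
(187.82949829101562, 293.4300842285156) (33.609535217285156, 36.53986740112305) [0.49947685 0.26884367 0.044     ]
t: 9.15
tcp_pos: [0.5301, -0.0176, 0.0498]
ee_rot: [-180.0, 0.1, 0.1]
force: [-0.4, 0.7, 0.3]
gripper_width: 0.501
grasp_force: 0.0
```

The weight stands within about 3 mm of the mat's centre. Next I'll push the bundle.

```bash
python3 -m inch '[[0.2,0,0,0,0,0,0],[0.3,0,0,0,0,0,0],[0.37,0,0,0,0,0,0],[0.43,0,0,0,0,0,0],[0.49,0,0,0,0,0,0],[0.54,0,0,0,0,0,0],[0.59,0,0,0,0,0,0],[0.64,0,0,0,0,0,0],[0.68,0,0,0,0,0,0],[0.7,0,0,0,0,0,0]]'
python3 -m inch '[[0.02,0,0,0,0,0,0],[0.035,0,0,0,0,0,0],[0.045,0,0,0,0,0,0],[0.05,0,0,0,0,0,0]]'
```

```text
t: 10.15
tcp_pos: [0.6355, -0.0184, 0.0509]
ee_rot: [180.0, -0.0, 0.0]
force: [-6.6, 0.4, 4.3]
gripper_width: 0.503
grasp_force: 2.9
t: 10.55
tcp_pos: [0.6426, -0.0185, 0.0506]
ee_rot: [180.0, 0.0, 0.0]
force: [-6.2, -0.4, 5.3]
gripper_width: 0.5
grasp_force: 3.0
```

```bash
python3 -m inch '[[0.01,0,0,0,0,0,0],[0.02,0,0,0,0,0,0],[0.02,0,0,0,0,0,0]]'
python3 -m inch '[[0.01,0,0,0,0,0,0],[0.02,0,0,0,0,0,0],[0.02,0,0,0,0,0,0]]'
```

```text
t: 10.85
tcp_pos: [0.6457, -0.0185, 0.0506]
ee_rot: [180.0, -0.0, 0.0]
force: [-4.9, -0.0, 3.5]
gripper_width: 0.5
grasp_force: 2.3
t: 11.15
tcp_pos: [0.646, -0.0183, 0.0503]
ee_rot: [-180.0, 0.4, 0.0]
force: [-22.0, 0.9, 17.0]
gripper_width: 0.501
grasp_force: 11.2
```

Contact with the fence came at 22 N. I'll back off, lift and check.

```bash
python3 -m inch '[[-0.2,0,0,0,0,0,0],[-0.5,0,0,0,0,0,0],[-0.65,0,0,0,0,0,0],[-0.65,0,-0.3,0,0,0,-1],[-0.65,0,-0.6,0,0,0,-1],[-0.65,0,-0.9,0,0,0,-1],[-0.65,0,-0.9,0,0,0,-1],[-0.65,0,-0.9,0,0,0,-1]]'
python3 -m inch '[[0,-0.5,0,0,0,0,-1],[0,-0.98,0,0,0,0,-1],[0,-0.98,0,0,0,0,-1],[0,-0.98,0,0,0,0,-1],[0,-0.98,0,0,0,0,-1]]'
python3 - <<'E'
from h import *
im=snap('top','pushed'); im2=snap('scene','pushed2')
out=np.vstack([cv2.resize(im[130:360,230:450],None,fx=2.5,fy=2.5)])
o2=cv2.resize(im2[160:400,220:440],None,fx=1.8,fy=1.8)
w=np.zeros((575,800,3),np.uint8); w[:out.shape[0],:480]=out[:,:480]; w[:432,480:]=o2[:,:320]
cv2.imwrite('pics/c1.png',w[:,:,::-1])
E
```

```text
t: 11.95
tcp_pos: [0.5518, -0.0187, 0.1858]
ee_rot: [180.0, -0.2, 0.0]
force: [1.0, 0.3, -0.1]
gripper_width: 0.117
grasp_force: 0.0
t: 12.45
tcp_pos: [0.5505, 0.129, 0.1831]
ee_rot: [180.0, 0.1, 0.1]
force: [0.1, -0.2, 0.5]
gripper_width: 0.005
grasp_force: 0.0
```

View pics/c1.png

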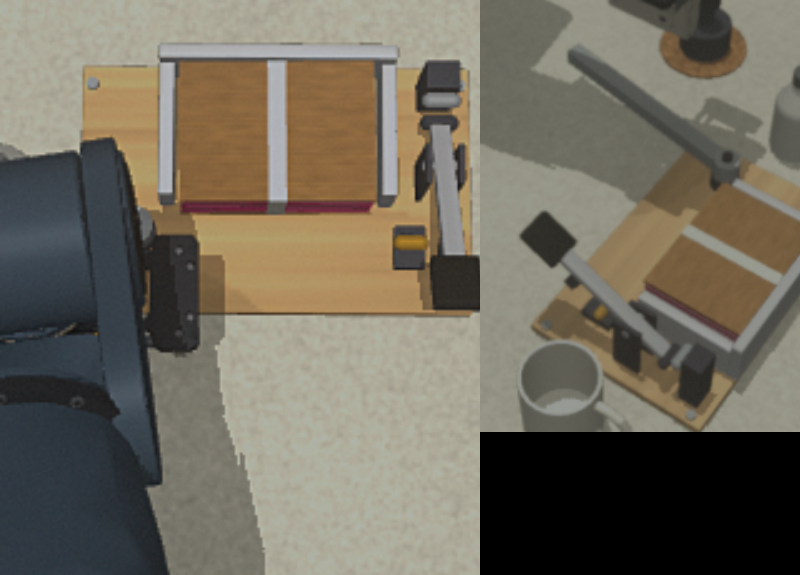

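The bundle is flush at the fence (front edge near crop row 205) and the weight is on the mat. The bar is still open and the lever is up. Next I'll go down behind the bar and swing it.

```bash
python3 -m inch '[[-0.02,-0.18,0,0,0,0,-1],[-0.02,-0.18,0.2,0,0,0,-1],[-0.02,-0.18,0.5,0,0,0,-1],[-0.02,-0.18,0.8,0,0,0,-1],[-0.02,-0.18,0.87,0,0,0,-1],[-0.02,-0.18,0.87,0,0,0,-1]]'
```

```text
t: 13.15
tcp_pos: [0.5476, 0.1542, 0.053]
ee_rot: [180.0, 0.2, -0.1]
force: [-0.7, -0.3, 0.5]
gripper_width: 0.002
grasp_force: 0.0
```

```bash
python3 -m inch '[[-0.04,0.09,0,0,0,0,-1],[-0.06,0.18,0,0,0,0,-1],[-0.071,0.27,0,0,0,0,-1],[-0.086,0.39,0,0,0,0,-1],[-0.097,0.51,0,0,0,0,-1],[-0.075,0.61,0,0,0,0,-1],[-0.048,0.717,0,0,0,0,-1],[0.01,0.81,0,0,0,0,-1],[0.069,0.9,0,0,0,0,-1],[0.069,0.9,0,0,0,0,-1]]'
python3 -m inch '[[0.05,0.045,0,0,0,0,-1],[0.11,0.095,0,0,0,0,-1],[0.178,0.143,0,0,0,0,-1],[0.25,0.175,0,0,0,0,-1],[0.323,0.203,0,0,0,0,-1],[0.323,0.203,0,0,0,0,-1]]'
```

```text
t: 14.15
tcp_pos: [0.5599, 0.0185, 0.054]
ee_rot: [180.0, -0.1, -0.1]
force: [-0.2, 0.6, 0.4]
gripper_width: 0.008
grasp_force: 0.0
t: 14.75
tcp_pos: [0.6085, -0.0108, 0.0539]
ee_rot: [180.0, -0.1, 0.0]
force: [-0.1, -0.6, 0.1]
gripper_width: 0.004
grasp_force: 0.0
```

```bash
python3 - <<'E'
from h import *
im2=snap('scene','bar1')
cv2.imwrite('pics/c2.png',cv2.resize(im2[130:400,220:460],None,fx=2.2,fy=2.2)[:,:,::-1])
E
```

```text
(no output)
```

View pics/c2.png

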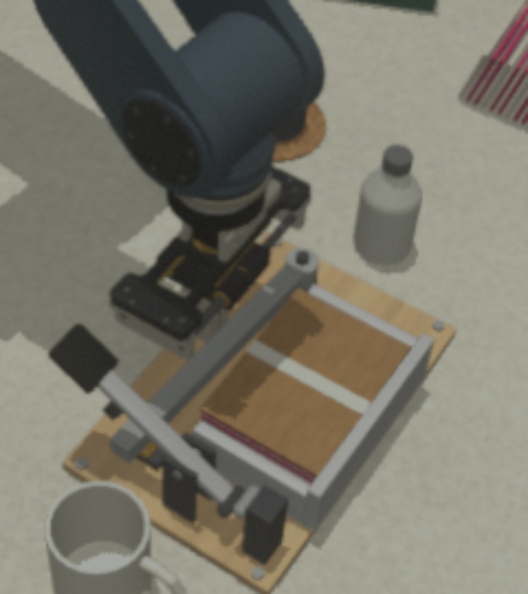

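The bar has followed and is nearly shut, with its free end under the raised lever. I'll push it over the plunger.

```bash
python3 -m inch '[[0.02,0.01,0,0,0,0,-1],[0.04,0.015,0,0,0,0,-1],[0.055,0.015,0,0,0,0,-1],[0.07,0.015,0,0,0,0,-1],[0.07,0.015,0,0,0,0,-1]]'
python3 -m inch '[[0.013,0,0,0,0,0,-1],[0.025,0,0,0,0,0,-1],[0.025,0,0,0,0,0,-1]]'
```

```text
t: 15.3
tcp_pos: [0.6171, -0.0124, 0.0537]
ee_rot: [180.0, 0.1, 0.0]
force: [-2.5, -2.1, -0.4]
gripper_width: 0.004
grasp_force: 0.8
t: 15.6
tcp_pos: [0.619, -0.0123, 0.0537]
ee_rot: [-180.0, 0.3, 0.0]
force: [-14.5, -1.9, 9.5]
gripper_width: 0.006
grasp_force: 7.3
```

```bash
python3 -m inch '[[0.01,0,0,0,0,0,-1],[0.01,0,0,0,0,0,-1]]'
python3 -m inch '[[-0.2,0,0,0,0,0,-1],[-0.4,0,0,0,0,0,-1],[-0.5,0,-0.3,0,0,0,-1],[-0.5,0,-0.6,0,0,0,-1],[-0.5,0,-0.9,0,0,0,-1],[-0.5,0,-0.9,0,0,0,-1]]'
python3 -m inch '[[-0.8,0,0,0,0,0,-1],[-0.8,0,0,0,0,0,-1],[-0.8,0,0,0,0,0,-1],[-0.8,0,0,0,0,0,-1]]'
python3 - <<'E'
from h import *
im=snap('top','bar2'); im2=snap('scene','bar2s')
w=np.zeros((560,800,3),np.uint8)
a=cv2.resize(im[140:270,255:435],None,fx=4.4,fy=4.4)[:,:]; b=cv2.resize(im2[200:400,220:440],None,fx=2.0,fy=2.0)
w=np.zeros((572,800,3),np.uint8); w[:572,:792]=a[:572]
cv2.imwrite('pics/c3.png',w[:,:,::-1])
E
```

```text
t: 15.8
tcp_pos: [0.6191, -0.0123, 0.0536]
ee_rot: [-180.0, 0.5, 0.0]
force: [-23.1, -1.4, 16.0]
gripper_width: 0.003
grasp_force: 11.4
t: 16.4
tcp_pos: [0.5506, -0.0126, 0.195]
ee_rot: [179.9, -0.6, 0.0]
force: [1.3, -0.1, -0.4]
gripper_width: 0.005
grasp_force: 0.0
t: 16.8
tcp_pos: [0.4259, -0.0123, 0.1888]
ee_rot: [-180.0, 0.0, 0.0]
force: [0.2, -0.7, 0.2]
gripper_width: 0.007
grasp_force: 0.0
```

View pics/c3.png

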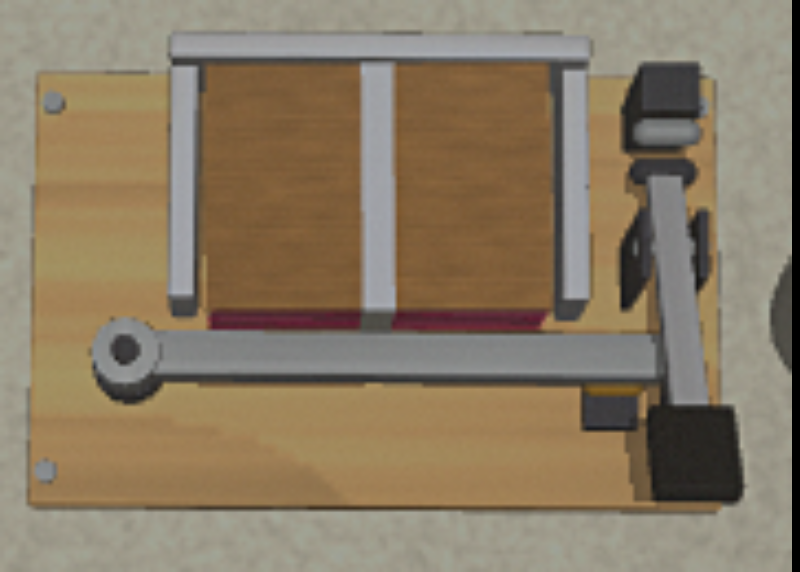

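The bar lies parallel across the mouth, in its detent, and the lever is still up with its pad near crop (695,455). I'll press the lever.

```bash
python3 -m inch '[[0.97,0.9,0,0,0,0,-1],[0.97,0.9,0,0,0,0,-1],[0.97,0.9,0,0,0,0,-1],[0.97,0.9,0,0,0,0,-1],[0.97,0.9,0,0,0,0,-1],[0.97,0.9,0,0,0,0,-1]]'
python3 -m inch '[[0,0,0.1,0,0,0,-1],[0,0,0.18,0,0,0,-1],[0,0,0.24,0,0,0,-1],[0,0,0.3,0,0,0,-1],[0,0,0.36,0,0,0,-1],[0,0,0.42,0,0,0,-1],[0,0,0.47,0,0,0,-1],[0,0,0.52,0,0,0,-1],[0,0,0.55,0,0,0,-1],[0,0,0.56,0,0,0,-1]]'
python3 -m inch '[[0,0,0.01,0,0,0,-1],[0,0,0.02,0,0,0,-1],[0,0,0.02,0,0,0,-1]]'
```

```text
t: 17.5
tcp_pos: [0.5741, -0.1479, 0.1877]
ee_rot: [-180.0, 0.0, -0.0]
force: [-0.9, 0.9, -0.1]
gripper_width: 0.005
grasp_force: 0.0
t: 18.5
tcp_pos: [0.5731, -0.1473, 0.1043]
ee_rot: [-180.0, 0.0, 0.0]
force: [0.1, 0.3, 0.5]
gripper_width: 0.009
grasp_force: 0.3
t: 18.8
tcp_pos: [0.5734, -0.1474, 0.1027]
ee_rot: [180.0, -0.0, 0.0]
force: [-4.6, 2.1, 8.9]
gripper_width: 0.001
grasp_force: 4.3
```

```bash
python3 -m inch '[[0,0,0.01,0,0,0,-1],[0,0,0.015,0,0,0,-1],[0,0,0.015,0,0,0,-1]]'
python3 -m inch '[[0,0,-0.2,0,0,0,-1],[0,0,-0.5,0,0,0,-1],[0,0,-0.8,0,0,0,-1],[0,0,-0.8,0,0,0,-1]]'
python3 -m inch '[[-0.9,-0.6,0,0,0,0,-1],[-0.9,-0.6,0,0,0,0,-1],[-0.9,-0.6,0,0,0,0,-1],[-0.9,-0.6,0,0,0,0,-1]]'
python3 -m inch '[[-0.6,0,0,0,0,0,-1],[-0.6,0,0,0,0,0,-1],[-0.6,0,0,0,0,0,-1],[-0.6,0,0,0,0,0,-1]]'
python3 - <<'E'
from h import *
im2=snap('scene','end')
cv2.imwrite('pics/end_c.png',cv2.resize(im2[140:420,120:460],None,fx=2.1,fy=2.1)[:,:,::-1])
E
```

```text
t: 19.1
tcp_pos: [0.5735, -0.1474, 0.1017]
ee_rot: [180.0, -0.0, 0.0]
force: [-10.3, 2.5, 23.1]
gripper_width: 0.007
grasp_force: 11.6
t: 19.5
tcp_pos: [0.5758, -0.1481, 0.2259]
ee_rot: [179.8, -0.6, 0.0]
force: [-0.0, 0.2, -0.2]
gripper_width: 0.006
grasp_force: 0.0
t: 19.9
tcp_pos: [0.4347, -0.0554, 0.219]
ee_rot: [-180.0, 0.1, 0.1]
force: [1.0, -1.1, -0.3]
gripper_width: 0.008
grasp_force: 0.0
t: 20.3
tcp_pos: [0.3487, -0.0578, 0.22]
ee_rot: [180.0, -0.1, -0.0]
force: [-0.5, 0.3, 0.4]
gripper_width: 0.006
grasp_force: 0.0
```

View pics/end_c.png

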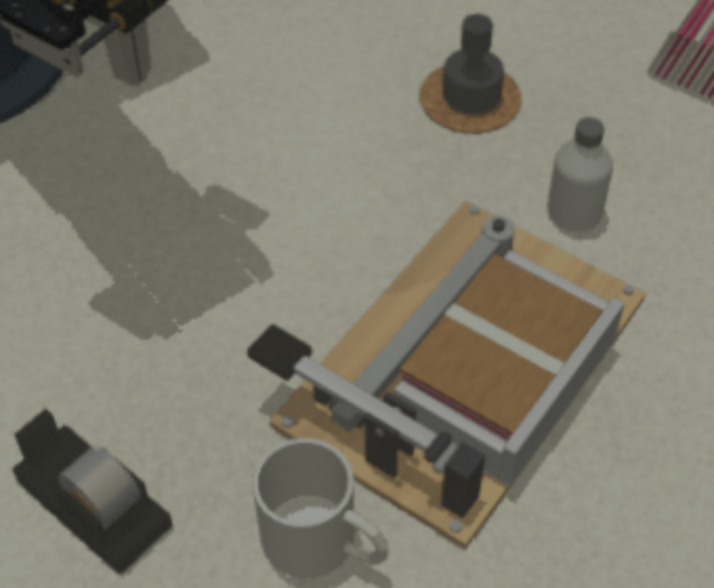

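The lever stays level (pad near crop (280,350)), the bar is shut and the weight stands upright on the mat. The mug, glue bottle and tape dispenser have not moved.

```bash
python3 -c "
from workcell import r
print(r.hand_in())"
```

```text
the job is handed in; nothing more can be done
None
```

I handed the job in at about 20 s: in the last pictures the weight stands on the mat, the bundle is home, the bar is shut and the lever is held down; hand-in returned no verdict.

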